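# Free the seized T-pin from the wing jig

## Robot

A 7-joint arm with a two-finger parallel gripper is mounted at the origin on the work surface. World frame = base frame: x ahead of the robot, y to its left, z up, the work surface at z = 0. Lengths are in m, angles in rad, forces in N, time in s.
With the tool pointing down it reaches from about 0.4 to 0.875 m from the base axis. Payload 19.3 kg.
Tool frame: the origin (TCP) lies on the centre line of the jaws, within the pads' length; the fingertips stand 14 mm ahead of it and the grasp point (between the pads) lies 5 mm behind it; y points along the fingers, x is the direction in which the jaws open and shut, and the axes are right-handed (so a half turn about y gives the same grasp; the last joint's range is limited). The gripper opens to 85 mm and grips with 20 to 120 N. Pads are 22 mm wide; open, the fingers measure 114 mm over their backs; the gripper's body (76 mm by 85 mm) begins 54 mm behind the grasp point. The pads swing forward as they close: fully open they stand 13 mm farther back than shut.
Start: joints at [1.048, 0.521, -0.036, 1.599, 0.021, 1.021, -0.113], TCP at [0.273, -0.562, 0.218] pointing down, gripper open.
Joint ranges: [-2.91, 2.91], [-0.3, 2.13], [-1.5, 1.42], [0.17, 2.43], [-1.26, 4.41], [0.16, 1.93], [-2.52, 2.52]. Speed limits (rad/s): [1.89, 1.89, 2.39, 2.39, 3.01, 3.01, 3.01].

## Interface

Orientations are given as [roll, pitch, yaw] about the fixed x, y, z axes, in that order (R = Rz(yaw) Ry(pitch) Rx(roll)).
In Python, from workcell import monitor, grab_frame, workorder gives the robot as it stands.
- The arm moves only by the tool drive_tool, never from a script. Its argument "steps" is one flat list of numbers, 5 for each row, row after row: the finger opening in mm, from 0 to 85.4, then the shift along the world's x, y, z in mm, then the turn about the world's z in degrees. In form: [fingers, tx, ty, tz, twist, fingers, tx, ty, tz, twist, ...]. A call has exactly 5 rows; each row shifts and turns the commanded pose from where the row before left it; what a row does not reach is not made up. A row lasts 1/12 s, in which the tool goes at most 41.7 mm and 7.16 degrees, less where a joint would pass 70% of its speed; a pose out of reach is approached as far as the arm can. A call is refused whole if a number of a shift passes 41.7 or a number of a turn 7.16, either way. A call with a gripper value outside its range is refused whole. The fingers move at their own pace and stop on an object; "grip_force" is the grip in N (left out, the last holds). Time passes only in rows, so rows that do not move let the fingers close, or fill a call up. It gives the time, the measured TCP pose, the force and the opening at its end, in the units of the state.
- monitor.observe(): the state, without advancing time (a new reading comes with each control period).
- grab_frame(name): name is "side" or "top"; returns a dict with "frame" (420x560x3 uint8, red, green, blue), "vertical_fov" (degrees; the focal length in pixels is half the picture's height over the tangent of half this angle, whatever the lens; pixels are square), "cx", "cy" (the principal point, pixels), "k1" (the pictures are not rectified: a ray, as slopes to the right and down, at radius r is drawn at 1 + k1 r^2 times it, then the intrinsics apply), "xyz" and "orientation" of the camera in the world. Camera axes: x right, y down, z forward; pixel columns grow to the right and rows downward; lengths in m; the calibration is good to about 2 mm. A picture is of the moment at which its call begins. There is no depth.
- workorder.job_done(): hands the job in, once; it reports no verdict.
The state is a dict: "clock": time; "qpos": joint angles; "qd": joint speeds; "joint_efforts": joint torques, N m; "position": TCP position; "tool_rot": TCP orientation; "force": force on the tool from outside, world axes, zero at the start; "moment": the same for the moment, N m; "grip_width": finger opening in m.
Only numpy, scipy, OpenCV 4.12 (cv2) and the standard library are available. Lean on these libraries where they do the work, as an engineer would, in place of code of your own. Each camera call takes 0.05 s, during which the arm holds its last target. There are 200 camera calls.

## Task

The T-handled steel pin in the middle of the drilled jig block has seized in its hole. Work it loose by twisting it to and fro while pulling it up (a straight pull just lifts the whole block out of its cradle, which must not happen), and put the pin in the wooden tray. Leave the block in its cradle with its two round-knobbed pins in place, and leave the spare T-pin in its small holder alone.

Things in the scene. Friction and masses are not known exactly. Their poses are not given: they have to be found in the camera images.
- pin: The seized T-pin: upright steel shaft, 20 mm diameter, 52 mm long, topped by an aluminium cross bar 64 long, 14 wide, 16 mm high (bar centre 60 mm above the foot; 150 g). Origin: centre of the foot; z up the shaft, y along the bar, x across its 14 mm. Its lowest 24 mm start in the block's middle hole (bar's underside 28 mm above the block); seized over the last 15, loose once up 16, out at 24; may turn any amount.
- block: Loose wooden jig block 80 x 220 x 50 mm, about 0.9 kg, 3 mm play in the cradle. Origin: centre of underside; z up, y lengthwise. The T-pin is at its centre (plate top at 54 mm), knobbed pins at y = +-75 mm. Friction (13 to 22 N) lets a straight pull carry the block up. It stays down if the pin turns as it rises, e.g. 0.8 rad per 3 mm, to and fro. It must not rise over 15 mm off the cradle floor.
- cradle: Fixed wooden cradle for the block: base plate 120 x 260 mm, 12 mm thick, with low fences to 28 mm high round the block. Origin: centre of its underside on the table; y along its length. The seated block's origin is 12 mm above this origin.
- tray: Open wooden tray, fixed, 160 x 210 mm (x, y) outside, 35 mm high, walls and floor 6 mm or less. Origin: centre of its underside on the table; x across, y along. Empty at the start. The pin may stand or lie in it.
- knob_pin_a: Round-knobbed pin in the block at its +y end: steel shaft 12 mm in diameter, wooden knob 22 mm across, 52 mm tall overall, loose in its hole with 24 mm inside. Origin: centre of its foot, 26 mm above the block's origin when in place. To be left there.
- knob_pin_b: The same at the block's -y end.
- spare_pin: A bystander: a T-pin just like the seized one, standing free in a small square wooden holder (70 mm square, 45 mm high) on its own farther back. Origin: centre of its foot. To be left there.
Mind the look-alikes: they are no part of the job. What is shaped like the pin but purple or yellow is not meant.

How it is judged:
On the way:
1. the T-pin is raised clear of its hole with the block still down in its cradle (z of pin in the frame of block above 0.052 m and z of block in the frame of cradle below 0.018 m), for 0.1 s.
At the end, for the whole second after the job is handed in: The T-pin lies or stands at rest in the tray (foot inside the walls, under 30 mm up); the block is seated (within 5 mm, upright within 3 degrees) with both round-knobbed pins in place (within 8 mm of full depth); the spare T-pin is within 15 mm of its start (x of pin in the frame of tray between -0.075 and 0.075 m and y of pin in the frame of tray between -0.1 and 0.1 m and z of pin in the frame of tray below 0.03 m and linear speed of pin below 0.02 m/s and z of block in the frame of cradle below 0.017 m and angle between block's own z axis and vertical below 0.05 rad and z of each of knob_pin_a, knob_pin_b in the frame of block below 0.034 m and horizontal distance between each of knob_pin_a, knob_pin_b and block below 0.085 m and distance of spare_pin from where it was at the start of the episode below 0.015 m); the robot touches nothing.
It fails at once if the block is lifted more than 15 mm off the cradle floor (z of block in the frame of cradle above 0.027 m).
It fails at once if a round-knobbed pin is pulled out of the block (not (z of knob_pin_a in the frame of block below 0.034 m and horizontal distance between knob_pin_a and block below 0.085 m) or not (z of knob_pin_b in the frame of block below 0.034 m and horizontal distance between knob_pin_b and block below 0.085 m)).
It fails at once if the spare T-pin is moved more than 30 mm (distance of spare_pin from where it was at the start of the episode above 0.03 m).
It also fails if it takes over 62 s, if anything falls off the work surface, if the arm or the gripper's body presses on something with over 40 N, if the wrist force passes 120 N, or if a joint passes its speed limit or range.

## Working session

There is one attempt and no reset: what is moved stays moved. The work goes in short steps, Python scripts to look and compute and a tool call to move; the robot and the scene stay as the last step left them, time stands still between calls to the robot, and variables do not carry over. Pictures are saved under pics/ and viewed, about 8 in all and at most 12, crops included, and the job is handed in when it is done.

Besides the shell and the picture viewer there is one more tool, called after "Request:" by a JSON object that holds its "fn" and its "kwargs", one argument or row to a line. drive_tool: Moves the arm, as the interface text tells. Its arguments: {"type":"object","properties":{"steps":{"type":"array"},"grip_force":{"type":"number"}},"required":["steps"]}

```bash
mkdir -p pics; cat > h.py <<'E'
import numpy as np, cv2
from workcell import monitor, grab_frame, workorder
from scipy.spatial.transform import Rotation as R
def grab(n,save=None):
    f=grab_frame(n)
    if save: cv2.imwrite('pics/'+save,cv2.cvtColor(np.asarray(f['frame']),cv2.COLOR_RGB2BGR))
    return f
def rot(f):
    o=np.array(f['orientation'],float)
    return o if o.shape==(3,3) else R.from_euler('xyz',o).as_matrix()
def ray(f,u,v):
    F=210/np.tan(np.radians(f['vertical_fov'])/2)
    d=np.array([(u-f['cx'])/F,(v-f['cy'])/F]); s=d.copy()
    for _ in range(30): s=d/(1+f['k1']*(s@s))
    return np.array(f['xyz']),rot(f)@np.array([s[0],s[1],1])
def onz(f,u,v,z):
    o,d=ray(f,u,v); return o+d*(z-o[2])/d[2]
def proj(f,p):
    F=210/np.tan(np.radians(f['vertical_fov'])/2)
    c=rot(f).T@(np.array(p)-np.array(f['xyz'])); s=c[:2]/c[2]; s=s*(1+f['k1']*(s@s))
    return s*F+[f['cx'],f['cy']]
E
python3 - <<'E'
from h import *
import pickle
for n in('top','side'):
    f=grab(n,n+'0.png'); pickle.dump(f,open(n+'0.pkl','wb'))
    print(n,{k:f[k] for k in f if k!='frame'})
print(monitor.observe())
E
```

```text
top {'vertical_fov': 52.16718062582894, 'cx': 274.58470725131366, 'cy': 209.1658789923882, 'k1': -0.13436298535892524, 'xyz': array([ 0.54468038, -0.00418439,  0.88019448]), 'orientation': array([-3.05510923e+00,  1.38562567e-03, -1.59205977e+00])}
side {'vertical_fov': 53.13331937878621, 'cx': 276.1436342239127, 'cy': 214.05651425821003, 'k1': 0.014523531041062535, 'xyz': array([ 0.59651558, -0.52489288,  0.64007508]), 'orientation': array([-2.43064292, -0.01225719,  0.00910945])}
{'clock': 0.1, 'qpos': array([ 1.04782726,  0.52194363, -0.03632269,  1.5999477 ,  0.02122539,
        1.02111876, -0.11277861]), 'qd': array([ 3.82610684e-04, -1.12423992e-03, -5.56513598e-04,  1.03308655e-03,
        1.99555263e-03,  5.69441028e-05,  2.94495525e-04]), 'joint_efforts': array([ 5.94266152e-03, -9.28482771e+01,  1.98531076e+00, -3.70529330e+01,
        1.82189432e-02,  5.39068918e-03, -3.23367658e-05]), 'position': array([ 0.27322925, -0.56175601,  0.21709126]), 'tool_rot': array([-1.57089320e+00,  1.02727258e-03, -1.11800780e+00]), 'force': array([-0.95490115,  0.84275018, -0.10192657]), 'moment': array([0.02100533, 0.02062619, 0.02769735]), 'grip_width': 0.08549004424365646}
```

View pics/top0.png

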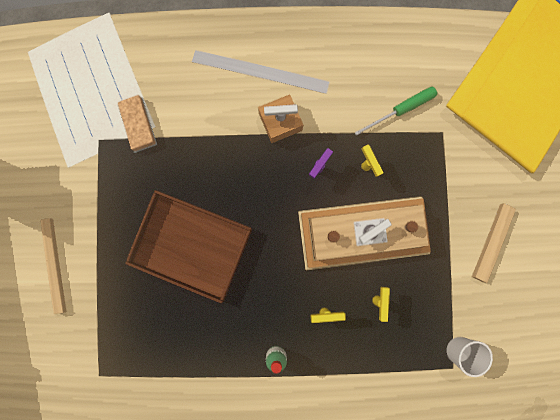

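View pics/side0.png

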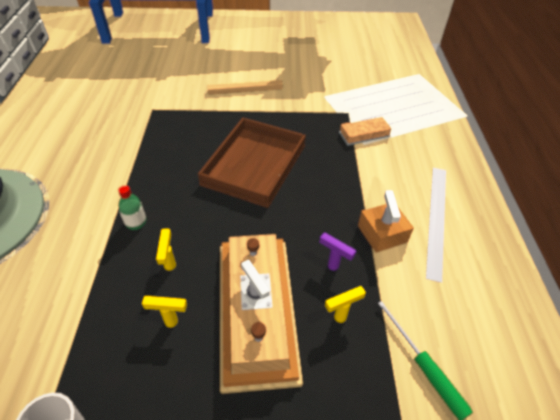

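Top view: tray at about (188,247), the jig block with the seized T-pin at (373,232) and knobs at (333,237) and (411,227), and the spare at (281,112). In the side view the T-bar is at (254,278). Next I'll measure the pin, knobs and tray.

```bash
cat > m.py <<'E'
from h import *
import pickle
T=pickle.load(open('top0.pkl','rb'));S=pickle.load(open('side0.pkl','rb'))
def blob(f,box,thr,mx=45):
    x0,y0,x1,y1=box; hsv=cv2.cvtColor(np.ascontiguousarray(f['frame']),cv2.COLOR_RGB2HSV)[y0:y1,x0:x1]
    m=((hsv[...,2]>thr)&(hsv[...,1]<mx)).astype('uint8')
    n,l,st,c=cv2.connectedComponentsWithStats(m)
    i=1+np.argmax(st[1:,4]); cs,_=cv2.findContours((l==i).astype('uint8'),0,1)
    r=cv2.minAreaRect(max(cs,key=cv2.contourArea)); b=cv2.boxPoints(r)+[x0,y0]
    return st[i,4],c[i]+[x0,y0],b
for thr in (200,215,225,235):
  for n,f,box in(('T',T,(350,212,395,250)),('S',S,(235,250,280,310))):
    try:
        a,c,b=blob(f,box,thr)
        print(thr,n,a,c.round(1),b.round(1).tolist())
        if n=='T': print(onz(f,*c,.110).round(4),[onz(f,*q,.110).round(4)[:2].tolist() for q in b])
    except Exception as e: print(e)
# knobs (top z .090), tray rim
hsv=cv2.cvtColor(np.ascontiguousarray(T['frame']),cv2.COLOR_RGB2HSV)
g=hsv[...,2]
for box in((322,226,345,248),(400,216,423,238)):
    x0,y0,x1,y1=box; m=(g[y0:y1,x0:x1]<125).astype('uint8'); n,l,st,c=cv2.connectedComponentsWithStats(m)
    i=1+np.argmax(st[1:,4]); print('knob',st[i],c[i]+[x0,y0],onz(T,*(c[i]+[x0,y0]),.085).round(4))
m=((hsv[...,1]>90)&(hsv[...,2]>50)).astype('uint8')[180:310,115:260]
cs,_=cv2.findContours(m,0,1); c=max(cs,key=cv2.contourArea); b=cv2.boxPoints(cv2.minAreaRect(c))+[115,180]
print('tray',b.tolist(),[onz(T,*q,.035).round(3)[:2].tolist() for q in b])
t=cv2.resize(T['frame'][195:275,295:435],None,fx=4,fy=4,interpolation=2);s=cv2.resize(S['frame'][230:350,215:305],None,fx=2.66,fy=2.66,interpolation=2)
w=np.zeros((max(t.shape[0],s.shape[0]),t.shape[1]+s.shape[1],3),'uint8'); w[:t.shape[0],:t.shape[1]]=t;w[:s.shape[0],t.shape[1]:]=s
cv2.imwrite('pics/c1.png',w[...,::-1])
E
python3 m.py
```

```text
200 T 224 [375.4 230.6] [[359.8, 237.2], [387.2, 218.8], [392.2, 226.2], [364.7, 244.5]]
[ 0.5686 -0.186   0.11  ] [[0.5576, -0.1569], [0.5895, -0.2086], [0.5758, -0.2171], [0.5441, -0.1654]]
200 S 596 [259.2 284.5] [[241.1, 261.7], [262.8, 255.6], [276.4, 304.5], [254.7, 310.5]]
215 T 160 [375.5 230.5] [[360.2, 237.2], [387.2, 219.2], [390.4, 224.1], [363.4, 242.1]]
[ 0.5689 -0.1861  0.11  ] [[0.5574, -0.1576], [0.5888, -0.2084], [0.5798, -0.214], [0.5485, -0.1632]]
215 S 417 [257.6 277.4] [[241.2, 263.2], [254.3, 254.5], [276.2, 287.2], [263.0, 296.0]]
225 T 1 [385. 230.] [[385.0, 230.0], [385.0, 230.0], [385.0, 230.0], [385.0, 230.0]]
[ 0.5693 -0.2036  0.11  ] [[0.5693, -0.2036], [0.5693, -0.2036], [0.5693, -0.2036], [0.5693, -0.2036]]
225 S 397 [257.5 277.3] [[241.4, 263.1], [254.3, 254.5], [275.7, 286.5], [262.8, 295.2]]
attempt to get argmax of an empty sequence
235 S 358 [257.7 277.3] [[242.2, 263.2], [254.6, 254.9], [275.2, 285.8], [262.8, 294.2]]
knob [ 6  6 10 10 50] [331.62 238.04] [ 0.5576 -0.1092  0.085 ]
knob [ 5  6 12 11 70] [410.48571429 227.3       ] [ 0.574  -0.2592  0.085 ]
tray [[123.52083587646484, 264.78948974609375], [153.74260330200195, 188.43977546691895], [252.69644165039062, 227.6090087890625], [222.4746856689453, 303.95872497558594]] [[0.513, 0.299], [0.665, 0.237], [0.582, 0.039], [0.434, 0.101]]
```

View pics/c1.png

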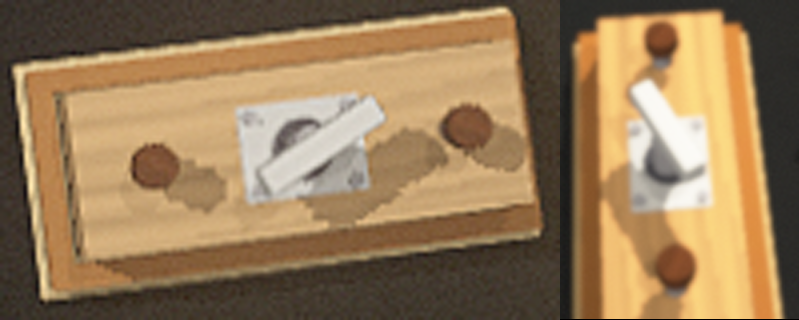

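Request:
{"fn": "drive_tool", "kwargs": {
  "steps": [50,20,25,0,6.4,50,20,25,0,6.4,50,20,25,0,6.4,50,20,25,0,6.4,50,20,25,0,6.4],
  "grip_force": 60
}}

```text
clock: 0.52
position: [0.374, -0.4356, 0.2174]
tool_rot: [-1.571, 0.0, -0.554]
force: [0.8, -0.6, -0.5]
grip_width: 0.05
```

Request:
{"fn": "drive_tool", "kwargs": {
  "steps": [50,20,25,0,6.4,50,20,25,0,6.4,50,20,25,0,6.4,50,20,25,0,6.4,50,20,25,0,6.4]
}}

```text
clock: 0.93
position: [0.474, -0.3106, 0.2175]
tool_rot: [-1.571, 0.0, 0.004]
force: [1.3, 0.4, 0.1]
grip_width: 0.05
```

Request:
{"fn": "drive_tool", "kwargs": {
  "steps": [50,20,25,0,6.4,50,20,25,0,6.4,50,18,25,0,6.4,50,18,25,0,6.4,50,17,25,0,6.4]
}}

```text
clock: 1.35
position: [0.567, -0.1857, 0.2174]
tool_rot: [-1.57, 0.0, 0.563]
force: [0.3, 0.2, 1.2]
grip_width: 0.05
```

```bash
python3 - <<'E'
from h import *
import pickle
T=pickle.load(open('top0.pkl','rb'));S=pickle.load(open('side0.pkl','rb'))
p=onz(T,376,231.5,.110);print(p)
for q in ((360,237.2),(387.2,219)): print(onz(T,*q,.11), proj(S,onz(T,*q,.11)))
print(proj(S,p))
for q in((241.1,263.2),(254.3,254.5),(276.3,287),(263,296)): print('S',onz(S,*q,.11)[:2])
# closest approach of rays, knobs too
print('knobs side',onz(S,253,244,.087),onz(S,258.5,329,.087))
s=monitor.observe();print(s['clock'],s['position'],s['tool_rot'],s['qpos'],s['grip_width'])
E
```

```text
[ 0.56702361 -0.18698048  0.11      ]
[ 0.55747038 -0.15736126  0.11      ] [248.51078424 257.83333116]
[ 0.58917942 -0.2085248   0.11      ] [268.57704487 287.35077842]
[253.9190431 274.4485267]
S [ 0.54679723 -0.16736481]
S [ 0.56603393 -0.15100967]
S [ 0.60035094 -0.20775931]
S [ 0.58153102 -0.22277758]
knobs side [ 0.56168396 -0.11390846  0.087     ] [ 0.57611687 -0.26205319  0.087     ]
1.35 [ 0.56702621 -0.18568576  0.21736931] [-1.57049547e+00  2.44772066e-04  5.62893979e-01] [ 0.5768058   0.51826301 -0.51872071  1.658516    0.2882985   1.0421757
  0.53077452] 0.049970474793108344
```

Request:
{"fn": "drive_tool", "kwargs": {
  "steps": [50,1,-1,-24,0,50,0,0,-24,0,50,0,0,-20,0,50,0,0,-12,0,50,0,0,0,0]
}}

```text
clock: 1.77
position: [0.5661, -0.1877, 0.1352]
tool_rot: [-1.568, 0.002, 0.558]
force: [-0.4, 0.5, 0.2]
grip_width: 0.0498
```

```bash
python3 - <<'E'
from h import *
a=grab('top')['frame'][190:280,300:440];b=grab('side')['frame'][190:340,190:330]
t=cv2.resize(a,None,fx=3,fy=3,interpolation=2);s=cv2.resize(b,None,fx=2.6,fy=2.6,interpolation=2)
w=np.zeros((max(t.shape[0],s.shape[0]),t.shape[1]+s.shape[1],3),'uint8'); w[:t.shape[0],:t.shape[1]]=t;w[:s.shape[0],t.shape[1]:]=s
cv2.imwrite('pics/c2.png',w[...,::-1])
E
```

```text
(no output)
```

View pics/c2.png

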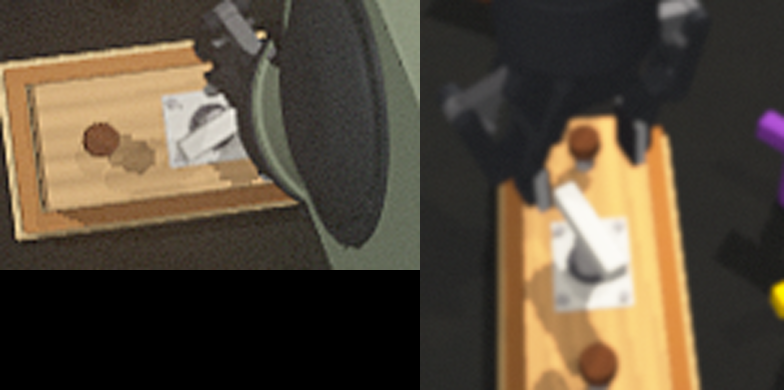

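The crops show the T-bar between the open fingers, with the tips at about (545,200) and (640,155) on either side of the bar at (590,225), and the knobs clear. I'll descend and close.

Request:
{"fn": "drive_tool", "kwargs": {
  "steps": [50,0,0,-10,0,50,0,0,-10,0,50,0,0,-10,0,50,0,0,-5,0,50,0,0,0,0]
}}

```text
clock: 2.28
position: [0.5667, -0.1878, 0.1012]
tool_rot: [-1.569, 0.001, 0.558]
force: [-0.5, 0.7, -0.4]
grip_width: 0.0501
```

Request:
{"fn": "drive_tool", "kwargs": {
  "steps": [30,0,0,0,0,24,0,0,0,0,20,0,0,0,0,17,0,0,0,0,17,0,0,0,0]
}}

```text
clock: 2.7
position: [0.5675, -0.1881, 0.1029]
tool_rot: [-1.571, -0.0, 0.557]
force: [-1.2, 0.2, -0.9]
grip_width: 0.0173
```

Request:
{"fn": "drive_tool", "kwargs": {
  "steps": [17,0,1,-4,0,17,0,0,0,0,10,0,0,0,0,10,0,0,0,0,10,0,0,0,0],
  "grip_force": 80
}}

```text
clock: 3.12
position: [0.5674, -0.187, 0.0986]
tool_rot: [-1.571, -0.0, 0.557]
force: [0.1, -0.9, -0.6]
grip_width: 0.0098
```

```bash
python3 - <<'E'
from h import *
S=grab('side');b=S['frame'][180:350,180:340]
print(proj(S,(.567,-.187,.0846)),proj(S,(.567,-.187,.110)))
cv2.imwrite('pics/c3.png',cv2.resize(b,None,fx=4,fy=3.5,interpolation=2)[...,::-1])
E
```

```text
[254.36395759 283.51092667] [253.90251645 274.45953248]
```

View pics/c3.png

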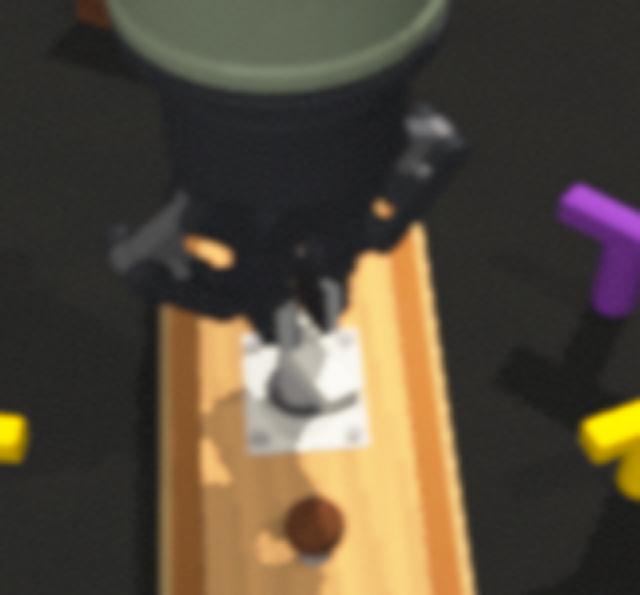

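```bash
python3 - <<'E'
from h import *
import pickle
b=grab('side')['frame'][240:315,220:295];a=pickle.load(open('side0.pkl','rb'))['frame'][240:315,220:295]
w=np.hstack([cv2.resize(x,None,fx=5.3,fy=5.3,interpolation=cv2.INTER_CUBIC) for x in(a,b)])
w=cv2.convertScaleAbs(w,alpha=1.0,beta=0)
cv2.imwrite('pics/c4.png',w[...,::-1]);print(w.shape)
s=monitor.observe();print(s['force'],s['moment'],s['position'],s['grip_width'])
E
```

```text
(398, 796, 3)
[0.00828512 0.2970376  0.63766412] [0.00757986 0.07721926 0.00239713] [ 0.56744057 -0.18702797  0.09862648] 0.009954318264418647
```

View pics/c4.png

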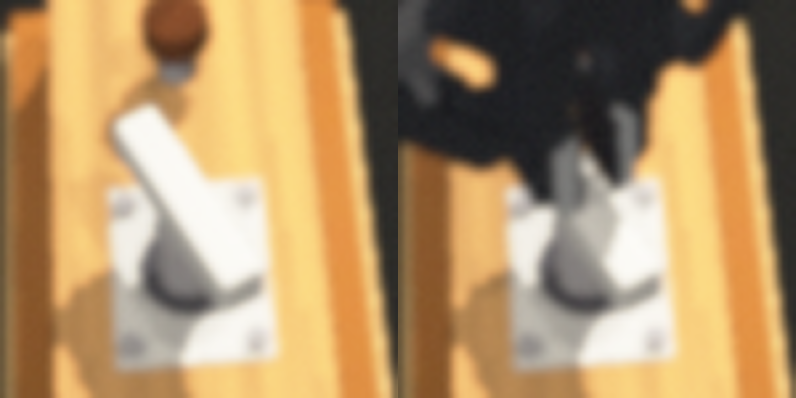

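The crops show the shaft foot unmoved at about (180,280) left and (580,280) right. The fingertips, at about (565,200) and (620,185), sit higher than the model predicts, and the width reads 10 mm. I'll test whether anything is between the pads.

Request:
{"fn": "drive_tool", "kwargs": {
  "steps": [8,0,0,0,0,6,0,0,0,0,4,0,0,0,0,4,0,0,0,0,4,0,0,0,0],
  "grip_force": 30
}}

```text
clock: 3.63
position: [0.5674, -0.187, 0.0986]
tool_rot: [-1.571, 0.0, 0.557]
force: [0.3, 0.4, 0.2]
grip_width: 0.004
```

Request:
{"fn": "drive_tool", "kwargs": {
  "steps": [4,0,0,20,0,4,0,0,20,0,4,0,0,20,0,4,0,0,0,0,4,0,0,0,0]
}}

```text
clock: 4.05
position: [0.5678, -0.1872, 0.1594]
tool_rot: [-1.572, -0.001, 0.557]
force: [0.0, -0.5, -1.2]
grip_width: 0.0042
```

```bash
python3 - <<'E'
from h import *
f=grab('side');b=f['frame'][200:320,200:320]
p=monitor.observe()['position'];print(p)
for dz in(-.014,0,.005,.02):
    q=proj(f,p+[0,0,dz]); print(dz,q,(q-200)*5)
cv2.imwrite('pics/c5.png',cv2.resize(b,None,fx=5,fy=5,interpolation=cv2.INTER_CUBIC)[...,::-1])
E
```

```text
[ 0.56730103 -0.18712458  0.15846086]
-0.014 [253.43673398 261.32491296] [267.1836699  306.62456478]
0 [253.14926893 255.62318984] [265.74634465 278.11594919]
0.005 [253.04403587 253.5366122 ] [265.22017937 267.683061  ]
0.02 [252.71985731 247.11099165] [263.59928653 235.55495824]
```

View pics/c5.png

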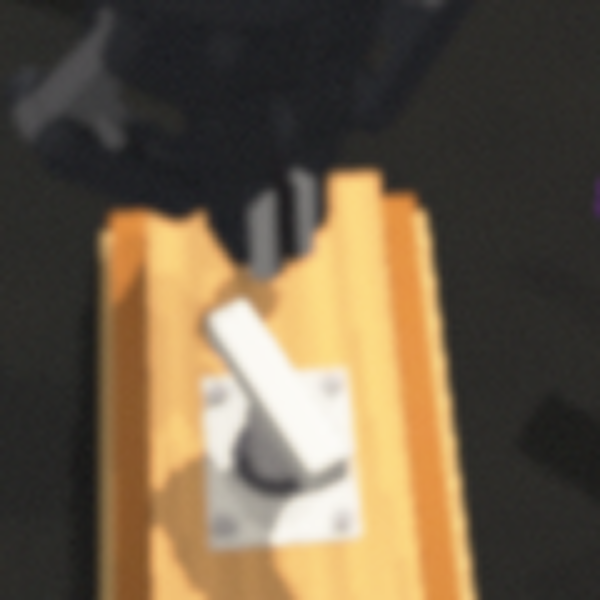

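The pin is intact. The fingertips appear about 20–28 mm higher than the nominal model at (280,268), against a predicted (267,306), so they closed above the bar. I'll go lower; 0.085 m is still safe even under the nominal geometry. Then I'll re-test.

Request:
{"fn": "drive_tool", "kwargs": {
  "steps": [40,0,0,0,0,40,0,0,-15,0,40,0,0,-15,0,40,0,0,-15,0,40,0,0,-15,0]
}}

```text
clock: 4.52
position: [0.5669, -0.1869, 0.097]
tool_rot: [-1.57, 0.001, 0.558]
force: [0.6, 0.2, -0.3]
grip_width: 0.0403
```

Request:
{"fn": "drive_tool", "kwargs": {
  "steps": [40,0,0,-8,0,40,0,0,-6,0,40,0,0,0,0,30,0,0,0,0,24,0,0,0,0]
}}

```text
clock: 4.93
position: [0.5678, -0.1871, 0.0852]
tool_rot: [-1.571, -0.001, 0.557]
force: [0.1, 0.0, 0.4]
grip_width: 0.024
```

Request:
{"fn": "drive_tool", "kwargs": {
  "steps": [20,0,0,0,0,16,0,0,0,0,12,0,0,0,0,10,0,0,0,0,10,0,0,0,0]
}}

```text
clock: 5.35
position: [0.5678, -0.1871, 0.0852]
tool_rot: [-1.572, -0.001, 0.557]
force: [-2.0, -0.2, 7.2]
grip_width: 0.013
```

Request:
{"fn": "drive_tool", "kwargs": {
  "steps": [30,0,0,0,0,40,0,0,0,0,40,0,0,0,0,40,0,0,-4,0,40,0,0,-4,0]
}}

```text
clock: 5.77
position: [0.5675, -0.1871, 0.0763]
tool_rot: [-1.571, -0.0, 0.557]
force: [1.2, -0.1, -0.2]
grip_width: 0.0402
```

```bash
python3 - <<'E'
from h import *
f=grab('side');b=f['frame'][200:320,200:320]
s=monitor.observe();p=s['position'];print(p,s['force'])
for dz in(-.014,.01,.02):
    q=proj(f,p+[0,0,dz]); print(dz,(q-200)*5)
cv2.imwrite('pics/c6.png',cv2.resize(b,None,fx=5,fy=5,interpolation=cv2.INTER_CUBIC)[...,::-1])
E
```

```text
[ 0.56697756 -0.18694064  0.07540591] [-1.38113313  1.38447417 -0.36528557]
-0.014 [273.74456796 456.4155246 ]
0.01 [271.68353945 415.99070124]
0.02 [270.7895918  398.46518884]
```

View pics/c6.png

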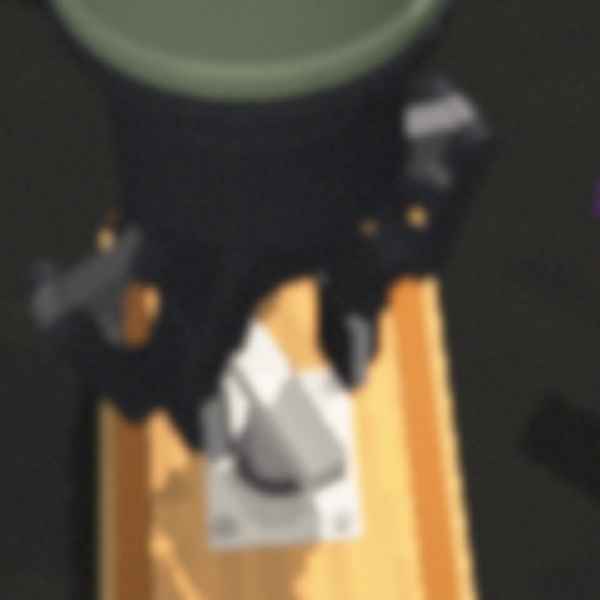

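The fingers now straddle the bar, with tips at about (212,460) and (357,385) and the bar between them. The tool reads about 20 mm lower than it really is. I'll go 6 mm deeper and grip.

Request:
{"fn": "drive_tool", "kwargs": {
  "steps": [40,0,0,-3,0,40,0,0,-3,0,30,0,0,0,0,22,0,0,0,0,18,0,0,0,0]
}}

```text
clock: 6.23
position: [0.5674, -0.1869, 0.0706]
tool_rot: [-1.571, -0.0, 0.557]
force: [-0.2, 0.0, -2.7]
grip_width: 0.0181
```

Request:
{"fn": "drive_tool", "kwargs": {
  "steps": [14,0,0,0,0,10,0,0,0,0,6,0,0,0,0,6,0,0,0,0,6,0,0,0,0]
}}

```text
clock: 6.65
position: [0.5675, -0.1869, 0.0706]
tool_rot: [-1.571, -0.0, 0.558]
force: [-0.2, 2.2, -1.8]
grip_width: 0.0177
```

Request:
{"fn": "drive_tool", "kwargs": {
  "steps": [2,0,0,0,0,2,0,0,0,0,2,0,0,0,0,2,0,0,0,0,2,0,0,0,0],
  "grip_force": 100
}}

```text
clock: 7.07
position: [0.5676, -0.1871, 0.0709]
tool_rot: [-1.571, -0.0, 0.557]
force: [-1.8, 1.5, 5.6]
grip_width: 0.0138
```

```bash
python3 - <<'E'
from h import *
f=grab('side');b=f['frame'][200:320,200:320]
s=monitor.observe();p=s['position'];print(p,s['force'],s['moment'],s['grip_width'],s['tool_rot'],s['qpos'])
cv2.imwrite('pics/c7.png',cv2.resize(b,None,fx=5,fy=5,interpolation=cv2.INTER_CUBIC)[...,::-1])
E
```

```text
[ 0.56760214 -0.18704658  0.07092848] [-0.42520618  0.80008681  5.34943183] [ 0.26133266  0.18687254 -0.02462659] 0.0139287776974309 [-1.57120725e+00 -2.78099939e-04  5.57470988e-01] [ 0.5232205   0.69832973 -0.44365639  1.76977208  0.40976852  0.76565757
  0.42826548]
```

View pics/c7.png

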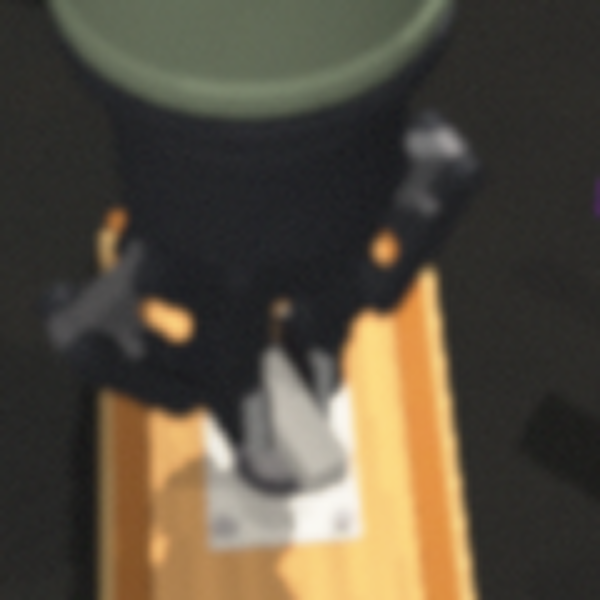

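The width is now 13.9 mm, so the bar is gripped, with its end visible between the pads at (300,420). I'll start the to-and-fro twist with a small lift.

Request:
{"fn": "drive_tool", "kwargs": {
  "steps": [2,0,0,0,4,2,0,0,0.3,7,2,0,0,0.4,7,2,0,0,0.3,4,2,0,0,0,-4]
}}

```text
clock: 7.53
position: [0.5673, -0.1871, 0.0713]
tool_rot: [-1.57, -0.0, 0.878]
force: [0.4, 0.7, -2.2]
grip_width: 0.0137
```

Request:
{"fn": "drive_tool", "kwargs": {
  "steps": [2,0,0,0.3,-7,2,0,0,0.4,-7,2,0,0,0.4,-7,2,0,0,0.4,-7,2,0,0,0.4,-7]
}}

```text
clock: 7.95
position: [0.5668, -0.187, 0.0728]
tool_rot: [-1.57, 0.001, 0.255]
force: [1.7, 0.9, -10.2]
grip_width: 0.0137
```

Request:
{"fn": "drive_tool", "kwargs": {
  "steps": [2,0,0,0,4,2,0,0,0,7,2,0,0,0.3,7,2,0,0,0.3,7,2,0,0,0.3,7]
}}

```text
clock: 8.37
position: [0.5672, -0.1869, 0.0739]
tool_rot: [-1.57, 0.0, 0.825]
force: [1.5, 1.0, -8.5]
grip_width: 0.0135
```

Request:
{"fn": "drive_tool", "kwargs": {
  "steps": [2,0,0,0,-4,2,0,0,0.2,-7,2,0,0,0.3,-7,2,0,0,0.3,-7,2,0,0,0.3,-7]
}}

```text
clock: 8.78
position: [0.5668, -0.1871, 0.0748]
tool_rot: [-1.57, 0.001, 0.255]
force: [1.2, 0.1, -10.3]
grip_width: 0.0136
```

```bash
cat > chk.py <<'E'
# block lift check: optical shift of the block's near top-face/plate region vs cradle, side view, from the start
from h import *
import pickle
S=pickle.load(open('side0.pkl','rb'));f=grab('side');s=monitor.observe()
g=[cv2.cvtColor(np.ascontiguousarray(x['frame']),cv2.COLOR_RGB2GRAY).astype(np.float32) for x in(S,f)]
for n,(x0,y0,x1,y1) in {'knob':(250,322,268,340),'blockfront':(225,345,292,382),'cradle':(215,374,305,395)}.items():
    t=g[0][y0:y1,x0:x1]; w=g[1][y0-8:y1+8,x0-8:x1+8]
    r=cv2.matchTemplate(w,t,cv2.TM_CCOEFF_NORMED); _,m,_,(i,j)=cv2.minMaxLoc(r)
    k=lambda a,b,c:(a-c)/(2*(a-2*b+c)) 
    sx=k(r[j,i-1],r[j,i],r[j,i+1]) if 0<i<16 else 0; sy=k(r[j-1,i],r[j,i],r[j+1,i]) if 0<j<16 else 0
    print(n,round(m,3),'shift px',round(i-8+sx,2),round(j-8+sy,2))
print(s['clock'],s['position'],s['force'].round(1),s['moment'].round(2),s['tool_rot'][2].round(2),s['grip_width'].round(4))
E
python3 chk.py
```

```text
knob 0.955 shift px -1.25 0.11
blockfront 0.884 shift px -0.8 0.59
cradle 0.999 shift px -0.02 0.02Traceback (most recent call last):
  File "chk.py", line 12, in <module>
    print(s['clock'],s['position'],s['force'].round(1),s['moment'].round(2),s['tool_rot'][2].round(2),s['grip_width'].round(4))
                                                                                                      ^^^^^^^^^^^^^^^^^^^^^
AttributeError: 'float' object has no attribute 'round'
```

The block's v shift is at most 0.6 px downward, so it's still seated; only its sideways play shows. I'll continue.

Request:
{"fn": "drive_tool", "kwargs": {
  "steps": [2,0,0,0,5,2,0,0,0.3,7,2,0,0,0.4,7,2,0,0,0.4,7,2,0,0,0.4,7]
}}

```text
clock: 9.25
position: [0.567, -0.187, 0.0765]
tool_rot: [-1.57, 0.0, 0.846]
force: [0.8, 0.0, -9.6]
grip_width: 0.0135
```

Request:
{"fn": "drive_tool", "kwargs": {
  "steps": [2,0,0,0,-5,2,0,0,0.3,-7,2,0,0,0.4,-7,2,0,0,0.4,-7,2,0,0,0.4,-7]
}}

```text
clock: 9.67
position: [0.5668, -0.1872, 0.0778]
tool_rot: [-1.57, 0.001, 0.258]
force: [1.0, -0.8, -10.6]
grip_width: 0.0135
```

Request:
{"fn": "drive_tool", "kwargs": {
  "steps": [2,0,0,0,5,2,0,0,0.3,7,2,0,0,0.4,7,2,0,0,0.4,7,2,0,0,0.4,7]
}}

```text
clock: 10.08
position: [0.567, -0.1871, 0.0795]
tool_rot: [-1.57, 0.0, 0.846]
force: [1.0, 0.6, -10.0]
grip_width: 0.0136
```

Request:
{"fn": "drive_tool", "kwargs": {
  "steps": [2,0,0,0,-5,2,0,0,0.3,-7,2,0,0,0.4,-7,2,0,0,0.4,-7,2,0,0,0.4,-7]
}}

```text
clock: 10.5
position: [0.5668, -0.1871, 0.0808]
tool_rot: [-1.57, 0.001, 0.258]
force: [0.9, 0.9, -10.2]
grip_width: 0.0137
```

```bash
sed -i "s/,s\['grip_width'\].*/)/" chk.py; python3 chk.py
```

```text
knob 0.952 shift px -1.8 0.71
blockfront 0.902 shift px -0.95 0.66
cradle 0.999 shift px -0.02 0.02
10.55 [ 0.56682078 -0.18696263  0.08095219] [ -0.6   0.7 -11.2] [ 0.1   0.13 -0.06] 0.25
```

Request:
{"fn": "drive_tool", "kwargs": {
  "steps": [2,0,0,0,5,2,0,0,0.3,7,2,0,0,0.4,7,2,0,0,0.4,7,2,0,0,0.4,7]
}}

```text
clock: 10.97
position: [0.5668, -0.1871, 0.0825]
tool_rot: [-1.57, 0.001, 0.848]
force: [0.5, -0.1, -10.1]
grip_width: 0.0137
```

Request:
{"fn": "drive_tool", "kwargs": {
  "steps": [2,0,0,0,-5,2,0,0,0.3,-7,2,0,0,0.4,-7,2,0,0,0.4,-7,2,0,0,0.4,-7]
}}

```text
clock: 11.38
position: [0.5669, -0.1871, 0.0839]
tool_rot: [-1.57, 0.001, 0.261]
force: [0.9, 0.7, -11.1]
grip_width: 0.0131
```

Request:
{"fn": "drive_tool", "kwargs": {
  "steps": [2,0,0,0,5,2,0,0,0.3,7,2,0,0,0.4,7,2,0,0,0.4,7,2,0,0,0.4,7]
}}

```text
clock: 11.8
position: [0.5669, -0.1873, 0.0856]
tool_rot: [-1.57, 0.001, 0.848]
force: [-0.0, -0.1, -1.9]
grip_width: 0.0136
```

Request:
{"fn": "drive_tool", "kwargs": {
  "steps": [2,0,0,0,-5,2,0,0,0.3,-7,2,0,0,0.4,-7,2,0,0,0.4,-7,2,0,0,0.4,-7]
}}

```text
clock: 12.22
position: [0.5674, -0.1872, 0.0876]
tool_rot: [-1.571, -0.0, 0.26]
force: [-0.1, 0.8, -2.4]
grip_width: 0.0138
```

Request:
{"fn": "drive_tool", "kwargs": {
  "steps": [2,0,0,0,5,2,0,0,0.3,7,2,0,0,0.4,7,2,0,0,0.4,7,2,0,0,0.4,7]
}}

```text
clock: 12.63
position: [0.5675, -0.1872, 0.0892]
tool_rot: [-1.571, 0.0, 0.848]
force: [0.1, 0.2, -2.2]
grip_width: 0.0137
```

```bash
python3 chk.py; python3 - <<'E'
from h import *
f=grab('side');b=f['frame'][200:320,200:320]
print(proj(f,(.576,-.262,.09)),proj(f,(.576,-.262,.10)))
cv2.imwrite('pics/c8.png',cv2.resize(b,None,fx=5,fy=5,interpolation=cv2.INTER_CUBIC)[...,::-1])
E
```

```text
knob 0.955 shift px 1.09 0.89
blockfront 0.93 shift px 1.61 0.39
cradle 0.998 shift px 0.02 0.03
12.6833 [ 0.56740026 -0.18742726  0.08911643] [-0.9 -1.2 -2.3] [-0.02  0.04  0.01] 0.86
[258.3762895  328.00628527] [258.23426818 324.762382  ]
```

View pics/c8.png

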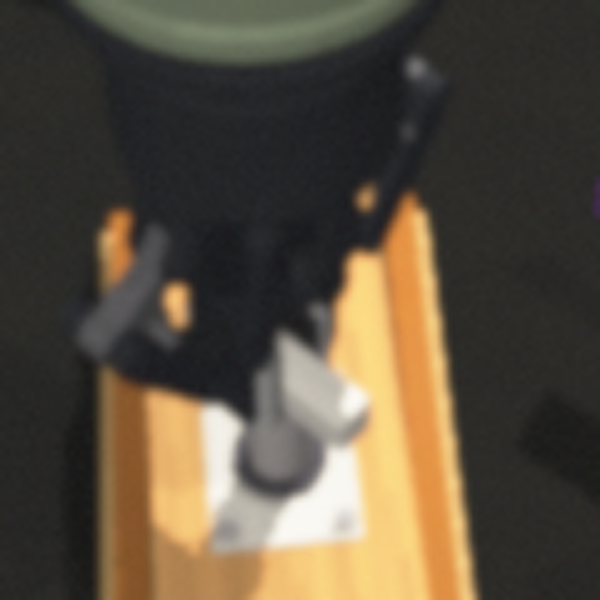

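The pin has broken free: Fz fell from −10 N to −2 N at about 15 mm, and the block is still down. The bar end shows at (340,410), well above the plate. I'll lift out gently.

Request:
{"fn": "drive_tool", "kwargs": {
  "steps": [2,0,0,0.5,-5,2,0,0,1,-5,2,0,0,1,-5,2,0,0,1,-2,2,0,0,1,0]
}}

```text
clock: 13.15
position: [0.5675, -0.187, 0.0937]
tool_rot: [-1.571, 0.0, 0.537]
force: [-0.6, -0.1, -2.0]
grip_width: 0.0138
```

Request:
{"fn": "drive_tool", "kwargs": {
  "steps": [2,0,0,1.5,0,2,0,0,1.5,0,2,0,0,1.5,0,2,0,0,1.5,0,2,0,0,0,0]
}}

```text
clock: 13.57
position: [0.5675, -0.1872, 0.0998]
tool_rot: [-1.571, -0.0, 0.54]
force: [0.0, 0.2, -2.1]
grip_width: 0.0135
```

```bash
python3 chk.py
```

```text
knob 0.937 shift px 1.8 0.53
blockfront 0.897 shift px 1.33 0.25
cradle 0.998 shift px 0.03 0.03
13.6167 [ 0.56748698 -0.18712336  0.09966151] [ 0.   0.3 -1.7] [-0.02  0.04 -0.01] 0.54
```

Request:
{"fn": "drive_tool", "kwargs": {
  "steps": [2,0,0,10,0,2,0,0,20,0,2,0,0,25,0,2,0,0,20,0,2,0,0,10,0]
}}

```text
clock: 14.03
position: [0.5683, -0.1871, 0.1876]
tool_rot: [-1.573, -0.002, 0.54]
force: [0.3, -0.3, -2.4]
grip_width: 0.0137
```

Request:
{"fn": "drive_tool", "kwargs": {
  "steps": [2,-1,15,0,0,2,-2,30,0,0,2,-2,30,0,0,2,-2,30,0,0,2,-2,30,0,0]
}}

```text
clock: 14.45
position: [0.5579, -0.0508, 0.1845]
tool_rot: [-1.571, 0.0, 0.54]
force: [1.1, 1.2, -1.9]
grip_width: 0.0139
```

Request:
{"fn": "drive_tool", "kwargs": {
  "steps": [2,-2,30,0,0,2,-2,30,0,0,2,-2,30,0,0,2,-2,30,0,0,2,-2,30,0,0]
}}

```text
clock: 14.87
position: [0.548, 0.0993, 0.1845]
tool_rot: [-1.571, 0.0, 0.54]
force: [-0.4, 0.4, -1.9]
grip_width: 0.0136
```

Request:
{"fn": "drive_tool", "kwargs": {
  "steps": [2,0,30,0,0,2,0,25,0,0,2,0,15,0,0,2,0,0,-15,0,2,0,0,-20,0]
}}

```text
clock: 15.28
position: [0.5489, 0.1696, 0.1502]
tool_rot: [-1.571, -0.002, 0.542]
force: [1.5, -0.6, -2.3]
grip_width: 0.0136
```

```bash
python3 chk.py; python3 - <<'E'
from h import *
a=grab('top')['frame'][130:330,90:290];b=grab('side')['frame'][60:260,160:360]
cv2.imwrite('pics/c9.png',np.hstack([cv2.resize(x,None,fx=2,fy=2,interpolation=2) for x in (a,b)])[...,::-1])
E
```

```text
knob 0.952 shift px 1.79 0.65
blockfront 0.989 shift px 1.28 0.26
cradle 0.998 shift px 0.03 0.02
15.3333 [0.5469527  0.16788818 0.14576046] [-2.4 -1.7 -7.8] [-0.22  0.24  0.03] 0.54
```

View pics/c9.png

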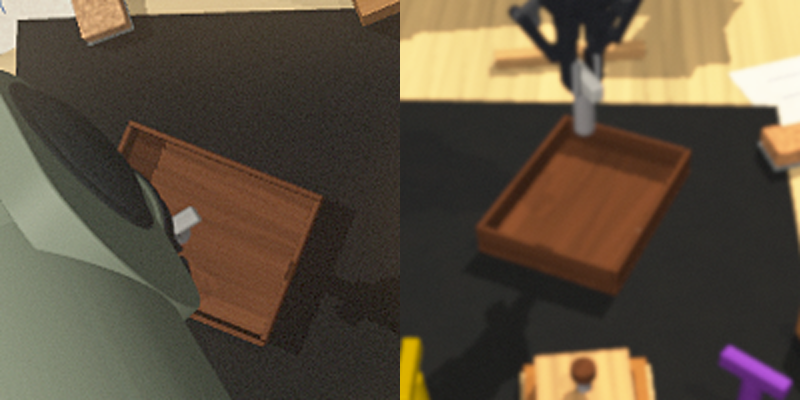

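The pin hangs in the jaws over the middle of the tray, with its bar at (185,222) in the top crop. I'll lower and set it down.

Request:
{"fn": "drive_tool", "kwargs": {
  "steps": [2,0,0,-25,0,2,0,0,-25,0,2,0,0,-25,0,2,0,0,-15,0,2,0,0,-8,0]
}}

```text
clock: 15.85
position: [0.5482, 0.1676, 0.0507]
tool_rot: [-1.571, 0.001, 0.54]
force: [-0.5, -0.3, -1.6]
grip_width: 0.0136
```

Request:
{"fn": "drive_tool", "kwargs": {
  "steps": [2,0,0,-5,0,2,0,0,-2,0,2,0,0,-2,0,2,0,0,-2,0,2,0,0,0,0]
}}

```text
clock: 16.27
position: [0.5487, 0.168, 0.0409]
tool_rot: [-1.571, -0.001, 0.54]
force: [0.0, -0.2, -0.4]
grip_width: 0.0137
```

Request:
{"fn": "drive_tool", "kwargs": {
  "steps": [2,0,0,-1,0,2,0,0,-1,0,2,0,0,-1,0,2,0,0,-1,0,2,0,0,0,0]
}}

```text
clock: 16.68
position: [0.5496, 0.1684, 0.0386]
tool_rot: [-1.572, -0.003, 0.54]
force: [-6.5, -3.6, 34.0]
grip_width: 0.0135
```

Request:
{"fn": "drive_tool", "kwargs": {
  "steps": [2,0,0,1,0,2,0,0,1,0,2,0,0,0.5,0,2,0,0,0,0,14,0,0,0,0]
}}

```text
clock: 17.1
position: [0.5484, 0.168, 0.039]
tool_rot: [-1.571, 0.0, 0.54]
force: [-0.3, -0.8, 0.0]
grip_width: 0.0141
```

Request:
{"fn": "drive_tool", "kwargs": {
  "steps": [18,0,0,0,0,24,0,0,0,0,32,0,0,0,0,42,0,0,0,0,50,0,0,0,0],
  "grip_force": 40
}}

```text
clock: 17.52
position: [0.5484, 0.168, 0.039]
tool_rot: [-1.571, -0.0, 0.54]
force: [0.2, -0.3, 0.3]
grip_width: 0.0496
```

Request:
{"fn": "drive_tool", "kwargs": {
  "steps": [50,0,0,5,0,50,0,0,10,0,50,0,0,20,0,50,0,0,30,0,50,0,0,30,0]
}}

```text
clock: 17.93
position: [0.5479, 0.168, 0.1356]
tool_rot: [-1.57, 0.001, 0.54]
force: [1.0, 0.3, -0.2]
grip_width: 0.05
```

Request:
{"fn": "drive_tool", "kwargs": {
  "steps": [50,0,0,20,0,50,-20,20,10,0,50,-30,30,0,0,50,-30,30,0,0,50,0,0,0,0]
}}

```text
clock: 18.35
position: [0.4644, 0.2528, 0.1658]
tool_rot: [-1.568, -0.001, 0.548]
force: [0.6, 1.9, 0.2]
grip_width: 0.05
```

```bash
python3 chk.py; python3 - <<'E'
from h import *
f=grab('top','top9.png')['frame'];g=grab('side')['frame']
cv2.imwrite('pics/c10.png',np.hstack([cv2.resize(x,(400,300),interpolation=cv2.INTER_AREA) for x in (f,g)])[...,::-1])
E
```

```text
knob 0.952 shift px 1.79 0.65
blockfront 0.989 shift px 1.28 0.26
cradle 0.998 shift px 0.02 0.03
18.4 [0.46700921 0.25012693 0.16553204] [ 1.9 -0.2 -0.6] [-0.03 -0.03 -0.01] 0.55
```

View pics/c10.png

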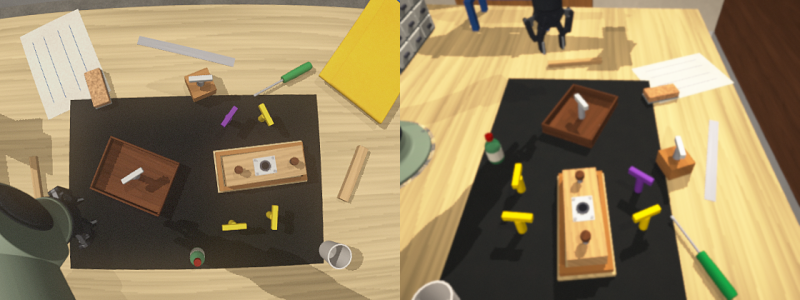

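The picture shows the T-pin standing in the tray at (132,176), the block seated with its empty hole and both knobs in place, the spare in its holder, and the gripper clear. I'm handing in.

```bash
python3 -c "
from h import *
s=monitor.observe();print(s['clock'],abs(s['qd']).max(),s['force']);print(workorder.job_done())"
```

```text
18.5 0.02362445064091323 [-0.42875099  0.51389079 -0.24744781]
the job is handed in; nothing more can be done
None
```

The T-pin is out of its hole and standing in the wooden tray, and I handed the job in at 18.5 s. I twisted it to and fro in swings of about 33° while lifting about 1–2 mm per swing. It came free after roughly 15 mm, when the vertical pull dropped from about 10 N to 2 N.

**Last checks:**
- **Pin:** the final pictures show it standing near the middle of the tray.
- **Block:** it is in its cradle with both knobbed pins in place. In the side camera it moved less than 2 px from the start, all sideways or downward and about the size of its 3 mm play, and it was never seen to rise.
- **Spare T-pin:** it is still in its holder, judged by eye only; I did not measure its position.
- **Arm:** it was clear of everything, with force readings near zero.

**What disagreed:**
- **Finger height:** the fingertips sat well above where the stated tool geometry puts them, by roughly 20–30 mm. The first two attempts to close missed: one passed over the bar and the other only touched its top, with 7 N on the tool. I then lowered the gripper until the finger width read 13.9 mm, which matches the bar.
- **Setting down:** contact with the tray floor reached a brief 34 N through the pin, so I backed off before letting go.

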